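# Run the length-stop carriage up to its end stop

### The arm

A 6-joint arm with a two-finger parallel gripper is mounted at the origin on the work surface. World frame = base frame: x ahead of the robot, y to its left, z up, the work surface at z = 0. Lengths are in m, angles in rad, forces in N, time in s.
With the tool pointing down it reaches from about 0.425 to 0.95 m from the base axis. Payload 3.5 kg.
Tool frame: the origin (TCP) lies midway between the tips of the shut fingers; the grasp point (between the pads) lies 19 mm behind it; z points along the fingers, y is the direction in which the jaws open and shut (so a half turn about z gives the same grasp; the last joint's range is limited). The gripper opens to 85 mm and grips with 20 to 120 N. Pads are 22 mm wide; open, the fingers measure 114 mm over their backs; the gripper's body (76 mm by 85 mm) begins 54 mm behind the grasp point. The pads swing forward as they close: fully open they stand 13 mm farther back than shut.
Start: joints at [-1.408, 0.286, 1.577, -0, 1.279, -0.15], TCP at [0.208, -0.642, 0.231] pointing down, gripper open.
Joint ranges: [-2.77, 2.77], [-0.9, 2.22], [0.21, 2.48], [-1.53, 4.67], [0.24, 2.81], [-2.84, 2.84]. Speed limits (rad/s): [2.79, 2.79, 3.14, 3.14, 3.14, 3.14].

### API

Orientations are given as a unit quaternion [x, y, z, w].
In Python, from plant import ctrl gives the robot as it stands.
- The arm moves only by the tool apply_moves, never from a script. Its argument "moves" is a list that holds one entry, the list of rows, each a list of 7 numbers: the shift along the tool's x, y, z in m, then the turn, a rotation vector about the tool's x, y, z in degrees, then the gripper's target within -1 to 1 (shut at 1, half-way at 0, fully open at -1). In form: [[[tx, ty, tz, ax, ay, az, hand], ...]]. A call has 1 to 12 rows; each row shifts and turns the pose as measured when the row begins, along the tool's axes as they then stand; what a row does not reach is not made up. A row lasts 1/10 s, in which the tool goes at most 50 mm and 8.59 degrees, less where a joint would pass 70% of its speed; a pose out of reach is approached as far as the arm can. A call with a gripper value outside its range is refused whole. The fingers move at their own pace and stop on an object; "force" is the grip in N (left out, the last holds). Time passes only in rows, so rows that do not move let the fingers close. It gives the time, the measured TCP pose, the force and the opening at its end, in the units of the state.
- ctrl.get_state(): the state, without advancing time (a new reading comes with each control period).
- ctrl.read_camera(name): name is "side" or "top"; returns the picture (480x640x3 uint8, red, green, blue); there is no depth.
- ctrl.get_calibration(name): a dict with "camera_matrix" (3x3 intrinsics, pixels), "cam_to_world" (4x4, takes a point from camera to world coordinates). Camera axes: x right, y up, looking along -z (the intrinsics and any distortion apply to the point x, -y, -z); pixel columns grow to the right and rows downward; lengths in m; the calibration is good to about 2 mm. A picture is of the moment at which its call begins. get_calibration takes no time and is no camera call.
- ctrl.sign_off(): hands the job in, once; it reports no verdict.
The state is a dict: "time": time; "qpos": joint angles; "dq": joint speeds; "joint_efforts": joint torques, N m; "eef_pos": TCP position; "tcp_rot": TCP orientation; "contact_force": force on the tool from outside, world axes, zero at the start; "wrist_torque": the same for the moment, N m; "opening": opening from 0.0 (shut) to 1.0 (fully open).
Only numpy, scipy, OpenCV 4.12 (cv2) and the standard library are available. Lean on these libraries where they do the work, as an engineer would, in place of code of your own. Each camera call takes 0.05 s, during which the arm holds its last target. There are 200 camera calls.

### The job

The blue carriage on the measuring rail is locked by a sprung catch. Press its red button down with a fingertip and, keeping it pressed all the way, push the carriage along the rail until it is hard up against the orange end stop; then let the button come up so that the carriage locks there, and move clear. Leave the glue bottle, screw jar, wood offcut and screwdriver where they are.

Things in the scene. Friction and masses are not known exactly. Their poses are not given: they have to be found in the camera images.
- rail: Fixed measuring rail: plywood base 105 x 500 x 18 mm, with a yellow scale strip on its robot side, and a 46 mm wide aluminium track on it whose top is 40 mm above the bench. Origin on the bench under the middle of the track; its y axis runs along the track, pointing from the carriage's start towards the orange end stop, z up. The rail stands turned up to about 0.45 rad either way from the world y axis.
- carriage (a joint): Slide of the blue carriage along the rail's +y, in m: 0 at the start, growing towards the end stop, which stands 130 to 240 mm further on. The carriage is 70 mm wide, 100 mm long, its deck 61 mm above the bench; a pointer reaches 81 mm out over the scale. It slides with about 2 N of drag while the button is down; with it up, a catch between hidden teeth holds it (1 mm of play) all along the way.
- button (a joint): Travel of the red lock button on the carriage, in m: 0 = up, 0.010 = fully down. The catch is free only while it is over 4 mm down: press 6 to 9 mm. The spring pushes back with 5 N at first, 8 N at the bottom, and lifts the button when let go; at the end stop it comes fully up, and locks, only if the carriage is within 2 mm of the stop.
- button_top (a point): Centre of the top face of the red round button, 42 mm across, top 81 mm above the bench when up, 20 mm proud of the deck; pressed along -z. 26 mm from it, towards the end stop, is the near face of the carriage's upright blue push ledge (56 mm wide, 9 mm thick, top 95 mm above the bench), against which a fingertip on the button can push.
- carriage_nose (a point): Middle of the carriage's flat leading end face, 52 mm above the bench, 58 mm ahead of the button's centre along the rail; the face that meets the end stop.
- stop_face (a point): Middle of the black rubber face of the orange end stop (70 mm wide, 30 mm thick, top 77 mm and its small black knob 85 mm above the bench), at the same height as carriage_nose; its y axis runs along the rail, away from the carriage. Fixed on the rail. The carriage is home when carriage_nose touches this point.
- glue_mid (a point): Middle of a loose yellow glue bottle, 52 mm across, 115 mm tall, standing beyond the rail; bystander.
- screws_mid (a point): Middle of a loose screw jar, 60 mm across, 65 mm tall, standing beyond the rail; bystander.
- offcut_mid (a point): Middle of a loose pine offcut, 60 x 140 x 20 mm, lying on the robot's side of the rail; bystander.
- driver_grip (a point): Middle of the handle of a loose screwdriver lying on the robot's side of the rail; bystander.

How it is judged:
On the way, in this order (a step that is already met when the one before it is completed fails the run):
1. the button is pressed in while the carriage is still within 10 mm of where it started (value of joint button above 0.004 m and distance of carriage_nose from where it was at the start of the episode below 0.01 m), for 0.1 s.
2. the carriage meets the end stop (within 4 mm) with the button still pressed (y of carriage_nose in the frame of stop_face above -0.004 m and value of joint button above 0.003 m), for 0.1 s.
At the end, for the whole second after the job is handed in: The carriage's end face is within 4 mm of the end stop's rubber face and at rest, the button is up (less than 1 mm down), and the glue bottle, screw jar, offcut and screwdriver are each within 30 mm of where they stood (y of carriage_nose in the frame of stop_face above -0.004 m and value of joint button below 0.001 m and velocity of joint carriage between -0.005 and 0.005 m/s and distance of each of glue_mid, screws_mid, offcut_mid, driver_grip from where it was at the start of the episode below 0.03 m); the robot touches nothing.
It fails at once if the button is let up on the way (more than 10 mm from the start and more than 20 mm short of the end stop) (value of joint button below 0.002 m and distance of carriage_nose from where it was at the start of the episode above 0.01 m and y of carriage_nose in the frame of stop_face below -0.02 m).
It fails at once if the glue bottle is lifted or shifted by more than 30 mm (distance of glue_mid from where it was at the start of the episode above 0.03 m).
It fails at once if the screw jar is lifted or shifted by more than 30 mm (distance of screws_mid from where it was at the start of the episode above 0.03 m).
It fails at once if the offcut is lifted or shifted by more than 30 mm (distance of offcut_mid from where it was at the start of the episode above 0.03 m).
It fails at once if the screwdriver is lifted or shifted by more than 30 mm (distance of driver_grip from where it was at the start of the episode above 0.03 m).
It also fails if it takes over 35 s, if anything falls off the work surface, if the arm or the gripper's body presses on something with over 40 N, if the wrist force passes 120 N, or if a joint passes its speed limit or range.

## Working session

There is one attempt and no reset: what is moved stays moved. The work goes in short steps, Python scripts to look and compute and a tool call to move; the robot and the scene stay as the last step left them, time stands still between calls to the robot, and variables do not carry over. Pictures are saved under pics/ and viewed, about 8 in all and at most 12, crops included, and the job is handed in when it is done.

Besides the shell and the picture viewer there is one more tool, called after "Emit:" as name([rows], argument=value, ...), one row to a line, values as JSON. apply_moves: Moves the arm, as the interface text tells. Its arguments: {"type":"object","properties":{"moves":{"type":"array","items":{"type":"array","items":{"type":"array","items":{"type":"number"}}}},"force":{"type":"number"}},"required":["moves"]}

```bash
mkdir -p pics; cat > h.py <<'E'
import numpy as np, cv2
from plant import ctrl
def grab(n,f=None):
    im=ctrl.read_camera(n)
    if f: cv2.imwrite('pics/'+f,cv2.cvtColor(im,cv2.COLOR_RGB2BGR))
    return im
def ray(n,u,v):
    c=ctrl.get_calibration(n);K=np.array(c['camera_matrix']);T=np.array(c['cam_to_world'])
    d=np.linalg.inv(K)@[u,v,1]; d=T[:3,:3]@[d[0],-d[1],-d[2]]
    return T[:3,3],d
def onz(n,u,v,z):
    o,d=ray(n,u,v); return o+d*(z-o[2])/d[2]
def tri(p1,p2):
    (o1,d1),(o2,d2)=ray('top',*p1),ray('side',*p2)
    s,*_=np.linalg.lstsq(np.stack([d1,-d2],1),o2-o1,rcond=None)
    a,b=o1+d1*s[0],o2+d2*s[1]; return (a+b)/2,np.linalg.norm(a-b)
E
python3 - <<'E'
from h import *
for n in('top','side'):
    grab(n,n+'0.png');c=ctrl.get_calibration(n);print({k:np.round(v,3).tolist() if k in('camera_matrix','cam_to_world') else v for k,v in c.items()})
print(ctrl.get_state())
E
```

```text
{'camera_matrix': [[464.573, 0.0, 324.982], [0.0, 464.573, 240.826], [0.0, 0.0, 1.0]], 'cam_to_world': [[-0.002, 0.997, -0.082, 0.506], [-1.0, -0.001, 0.017, 0.033], [0.017, 0.082, 0.996, 0.728], [0.0, 0.0, 0.0, 1.0]]}
{'camera_matrix': [[519.866, 0.0, 314.666], [0.0, 519.866, 247.081], [0.0, 0.0, 1.0]], 'cam_to_world': [[-0.771, 0.38, -0.512, 0.107], [-0.637, -0.436, 0.636, 0.57], [0.018, 0.816, 0.578, 0.589], [0.0, 0.0, 0.0, 1.0]]}
{'time': 0.1, 'qpos': array([-1.40799146e+00,  2.87092680e-01,  1.57803865e+00, -2.49806604e-05,
        1.27857648e+00, -1.49990010e-01]), 'dq': array([-0.0010869 , -0.00219868, -0.00317753,  0.00154701,  0.00188895,
       -0.00024036]), 'joint_efforts': array([ 9.13494787e-04, -4.07295263e+01, -2.93699294e+01, -1.55337784e-04,
        3.38678830e-03, -1.61115249e-06]), 'eef_pos': array([ 0.20764222, -0.64164727,  0.23007073]), 'tcp_rot': array([ 9.87793714e-01,  1.55764115e-01, -1.87330500e-05, -1.05747527e-03]), 'contact_force': array([ 0.49003352, -0.35187276, -0.13704101]), 'wrist_torque': array([-0.04844615, -0.00828813, -0.03894048]), 'opening': 1.000898793473493}
```

View pics/top0.png

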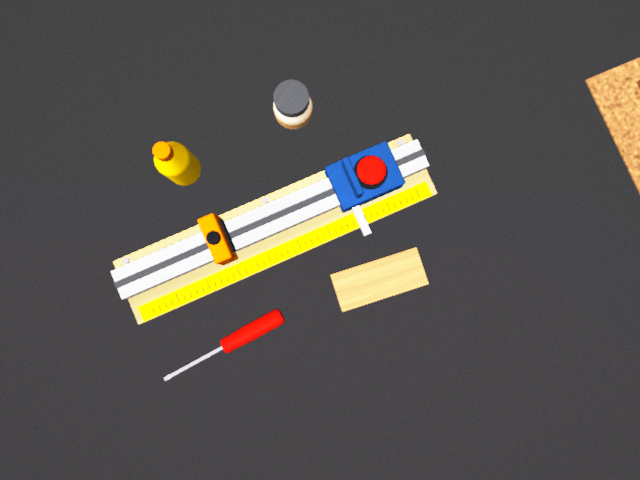

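View pics/side0.png

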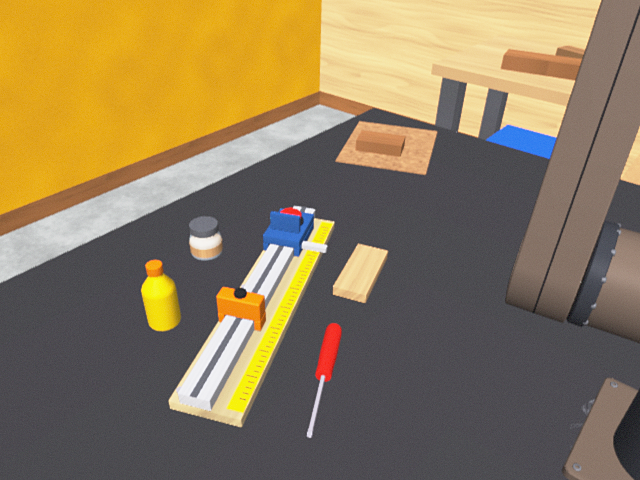

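```bash
cat > m.py <<'E'
from h import *
def comp(mask,box):
    m=np.zeros_like(mask);x0,y0,x1,y1=box;m[y0:y1,x0:x1]=mask[y0:y1,x0:x1]
    c=max(cv2.findContours(m,cv2.RETR_EXTERNAL,cv2.CHAIN_APPROX_NONE)[0],key=cv2.contourArea);return c
def hsv(im):return cv2.cvtColor(im,cv2.COLOR_RGB2HSV)
E
python3 - <<'E'
from m import *
t=grab('top');h=hsv(t)
red=cv2.inRange(t,(200,0,0),(255,60,60))
c=comp(red,(330,130,420,210));(bu,bv),r=cv2.minEnclosingCircle(c);print('button px',bu,bv,r,cv2.boundingRect(c))
B=onz('top',bu,bv,.081);print('button',B)
yel=cv2.inRange(h,(26,150,120),(34,255,255))
c=comp(yel,(110,170,450,330));b=cv2.boxPoints(cv2.minAreaRect(c));P=np.array([onz('top',*p,.018) for p in b]);print(b,P.round(4))
e=[P[1]-P[0],P[2]-P[1]];e=max(e,key=np.linalg.norm);d=e/np.linalg.norm(e);d*=np.sign(d[1]);print('dir',d,'angle from y',np.degrees(np.arctan2(-d[0],d[1])),[np.linalg.norm(P[1]-P[0]),np.linalg.norm(P[2]-P[1])])
ora=cv2.inRange(h,(12,180,90),(22,255,255))
c=comp(ora,(190,200,245,275));b=cv2.boxPoints(cv2.minAreaRect(c));print('orange',b)
u=[onz('top',*p,.077) for p in b];print(np.round(u,4), [round(float((p-B)@d),4) for p in u])
s=grab('side')
print('pointer tip',tri((366,233),(326,247)),'knob',tri((213,238),(240,293)))
for n,im,bx in(('top',t,(310,130,420,245)),('side',s,(210,195,340,335)),('top',t,(190,200,245,275))):
    x0,y0,x1,y1=bx;cv2.imwrite(f'pics/c_{n}{x0}.png',cv2.resize(cv2.cvtColor(im[y0:y1,x0:x1],cv2.COLOR_RGB2BGR),None,fx=4,fy=4,interpolation=2))
a=cv2.imread('pics/c_top310.png');b2=cv2.imread('pics/c_side210.png')[:460,:360]
b3=cv2.imread('pics/c_top190.png')
H=560;k=np.zeros((H,800,3),np.uint8);k[:460,:440]=a;k[:460,440:800]=b2;cv2.imwrite('pics/k.png',k)
E
```

```text
button px 371.07745361328125 169.5402374267578 14.619497299194336 (357, 156, 29, 29)
button [ 0.66123256 -0.044032    0.081     ]
[[136.9836  306.81967]
 [352.8     212.40001]
 [359.36395 227.40329]
 [143.54755 321.82294]] [[ 0.4655  0.304   0.018 ]
 [ 0.609  -0.0225  0.018 ]
 [ 0.5857 -0.0325  0.018 ]
 [ 0.4431  0.2935  0.018 ]]
dir [-0.40226023  0.91552537 -0.        ] angle from y 23.719552419936612 [np.float64(0.35664499192363885), np.float64(0.025339033858567183)]
orange [[195.51973 219.26608]
 [215.89394 210.09769]
 [237.52388 258.1642 ]
 [217.14967 267.3326 ]]
[[0.5907 0.2035 0.077 ]
 [0.6037 0.1752 0.077 ]
 [0.5359 0.1439 0.077 ]
 [0.5232 0.1721 0.077 ]] [0.255, 0.2238, 0.2225, 0.2534]
pointer tip (array([ 0.57332848, -0.04031364,  0.04617546]), np.float64(0.002238484893904581)) knob (array([0.56384361, 0.17736585, 0.08264946]), np.float64(0.00021296650045003103))
```

View pics/k.png

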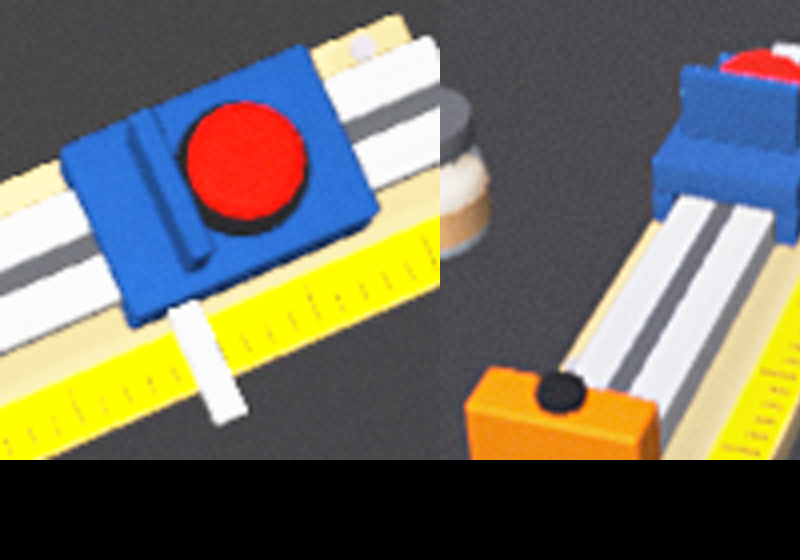

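The top view shows the button at (371,170) and the orange stop at (216,239). The carriage's travel should be about 165 mm, along a rail turned 23.7° from world y. Next I shut the fingers and go above the button, slightly towards the ledge.

Emit:
apply_moves([
  [[0,0,0,0,0,-5.8,1],[0.041,-0.023,0.001,0,0,0,1],[0.041,-0.023,0.001,0,0,0,1],[0.041,-0.023,0.001,0,0,0,1],[0.041,-0.023,0.001,0,0,0,1],[0.041,-0.023,0.001,0,0,0,1],[0.041,-0.023,0.001,0,0,0,1],[0.041,-0.023,0.001,0,0,0,1],[0.041,-0.023,0.001,0,0,0,1],[0.041,-0.023,0.001,0,0,0,1],[0.041,-0.023,0.001,0,0,0,1],[0.041,-0.023,0.001,0,0,0,1]],
], force=60)

```text
time: 1.4
eef_pos: [0.5245, -0.217, 0.2167]
tcp_rot: [0.979, 0.202, 0.0, -0.001]
contact_force: [0.5, -0.6, 0.5]
opening: 0.0
```

```bash
cat > g.py <<'E'
from h import *
from scipy.spatial.transform import Rotation as R
B=np.array([.6612,-.0440,.081]);d=np.array([-.4023,.9155,0]);n=np.array([.9155,.4023,0])
def rep(along=.008,z=.2):
    s=ctrl.get_state();r=R.from_quat(s['tcp_rot']);p=s['eef_pos']
    g=B+along*d;g[2]=z
    want=R.from_matrix(np.stack([n,-d,[0,0,-1]],1))
    print('t',s['time'],'p',p.round(4),'along,lat,z',((p-B)@d).round(4),((p-B)@n).round(4),p[2].round(4),'F rail/lat/z',[round(float(s['contact_force']@a),2) for a in(d,n,[0,0,1])],'open',round(s['opening'],3))
    print('delta tool',r.inv().apply(g-p).round(4),'turn',np.degrees((r.inv()*want).as_rotvec()).round(2),'q',np.round(s['qpos'],2))
if __name__=='__main__':
    import sys;rep(*map(float,sys.argv[1:]))
E
python3 g.py
```

```text
t 1.4 p [ 0.5245 -0.217   0.2167] along,lat,z -0.1034 -0.1948 0.2167 F rail/lat/z [-0.76, 0.18, 0.47] open 0.0
delta tool [ 0.1939 -0.1129  0.017 ] turn [-0.11 -0.03 -0.46] q [-0.57  0.06  1.86  0.    1.22  0.59]
```

Emit:
apply_moves([
  [[0.039,-0.0225,0.012,0,0,-0.5,1],[0.039,-0.0225,0.012,0,0,0,1],[0.039,-0.0225,0.012,0,0,0,1],[0.039,-0.0225,0.012,0,0,0,1],[0.039,-0.0225,0.012,0,0,0,1],[0,0,0.03,0,0,0,1],[0,0,0,0,0,0,1]],
])

```text
time: 2.1
eef_pos: [0.665, -0.0207, 0.1243]
tcp_rot: [0.978, 0.21, 0.001, -0.0]
contact_force: [-0.5, 0.3, -1.0]
opening: -0.002
```

```bash
python3 - <<'E'
from h import *
import g
g.rep(.008,.09)
k=np.zeros((460,800,3),np.uint8)
for n,(x0,y0),o in(('top',(310,130),0),('side',(240,160),400)):
    im=cv2.cvtColor(grab(n),cv2.COLOR_RGB2BGR)[y0:y0+115,x0:x0+100]
    k[:,o:o+400]=cv2.resize(im,(400,460))
cv2.imwrite('pics/k2.png',k)
E
```

```text
t 2.1 p [ 0.665  -0.0207  0.1243] along,lat,z 0.0198 0.0129 0.1243 F rail/lat/z [0.43, -0.33, -0.99] open -0.002
delta tool [-0.0131  0.0117  0.0343] turn [ 0.03 -0.16  0.55] q [-0.18  0.36  1.68  0.    1.09  0.96]
```

View pics/k2.png

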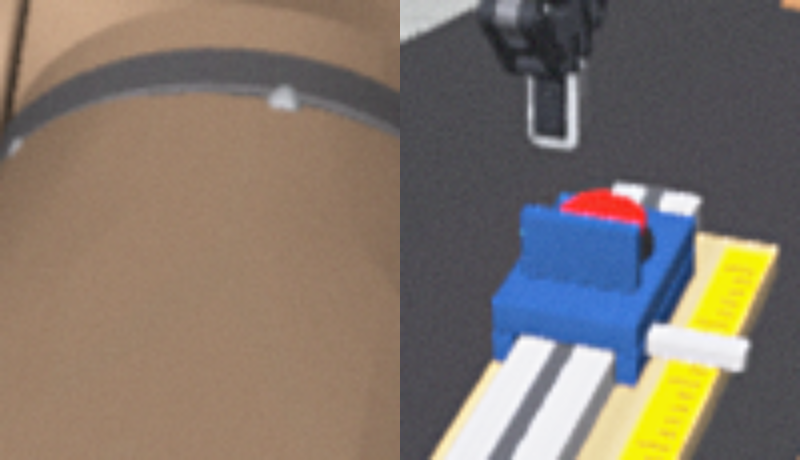

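The side view shows the shut finger, at about (553,140) in the crop, above the button but off towards the jar. That agrees with the computed 13 mm. I correct it and descend.

Emit:
apply_moves([
  [[-0.013,0.012,0,0,0,0.5,1],[0,0,0.015,0,0,0,1],[0,0,0,0,0,0,1],[0,0,0,0,0,0,1]],
])

```text
time: 2.6
eef_pos: [0.6623, -0.0445, 0.1202]
tcp_rot: [0.979, 0.202, 0.01, 0.004]
contact_force: [-0.0, 0.6, -0.4]
opening: -0.002
```

```bash
python3 - <<'E'
from h import *
import g
g.rep(.008,.085)
im=cv2.cvtColor(grab('side'),cv2.COLOR_RGB2BGR)[160:275,240:340]
cv2.imwrite('pics/k3.png',cv2.resize(im,(500,575)))
E
```

```text
t 2.6 p [ 0.6623 -0.0445  0.1202] along,lat,z -0.0009 0.0008 0.1202 F rail/lat/z [0.58, 0.24, -0.38] open -0.002
delta tool [-0.0015 -0.0093  0.035 ] turn [ 0.65 -1.02 -0.4 ] q [-0.22  0.36  1.7   0.    1.06  0.94]
```

View pics/k3.png

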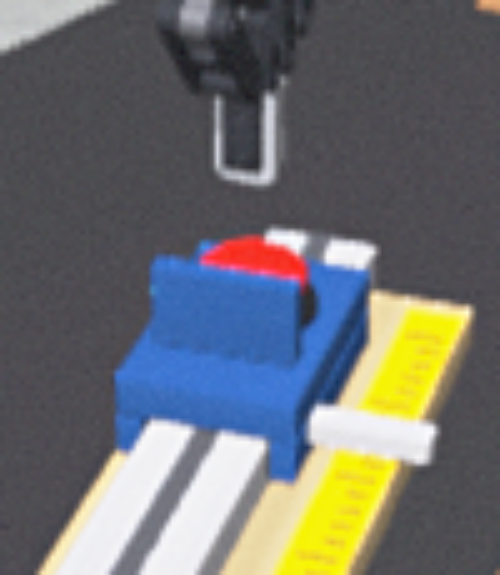

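Emit:
apply_moves([
  [[-0.001,-0.004,0.01,0.6,-1,-0.4,1],[0,-0.003,0.01,0,0,0,1],[0,0,0,0,0,0,1]],
])

```text
time: 2.95
eef_pos: [0.6583, -0.0381, 0.0986]
tcp_rot: [0.979, 0.206, -0.001, 0.0]
contact_force: [-0.9, 1.2, -0.8]
opening: -0.002
```

```bash
python3 g.py .008 .085
```

```text
t 2.95 p [ 0.6583 -0.0381  0.0986] along,lat,z 0.0066 -0.0003 0.0986 F rail/lat/z [1.46, -0.3, -0.82] open -0.002
delta tool [ 0.0003 -0.0014  0.0136] turn [-0.01  0.08  0.01] q [-0.21  0.38  1.71 -0.    1.05  0.95]
```

Emit:
apply_moves([
  [[0,-0.001,0.008,0,0,0,1],[0,0,0.006,0,0,0,1],[0,0,0.003,0,0,0,1]],
])

```text
time: 3.25
eef_pos: [0.658, -0.0364, 0.0801]
tcp_rot: [0.978, 0.206, -0.001, 0.0]
contact_force: [-1.1, 0.0, 3.8]
opening: 0.001
```

```bash
python3 g.py .008 .0735
```

```text
t 3.25 p [ 0.658  -0.0364  0.0801] along,lat,z 0.0082 0.0001 0.0801 F rail/lat/z [0.49, -1.01, 3.81] open 0.001
delta tool [-0.0001  0.0002  0.0066] turn [-0.01  0.08  0.08] q [-0.21  0.41  1.72 -0.    1.02  0.95]
```

Contact comes at z ≈ 0.081, as expected. Now I press to z ≈ 0.0735.

Emit:
apply_moves([
  [[0,0,0.005,0,0,0,1],[0,0,0.003,0,0,0,1],[0,0,0.001,0,0,0,1],[0,0,0.0005,0,0,0,1]],
])

```text
time: 3.65
eef_pos: [0.6582, -0.0367, 0.0743]
tcp_rot: [0.978, 0.207, -0.002, 0.0]
contact_force: [-3.0, 0.2, 6.8]
opening: 0.0
```

```bash
python3 g.py .008 .0735
```

```text
t 3.65 p [ 0.6582 -0.0367  0.0743] along,lat,z 0.0079 0.0002 0.0743 F rail/lat/z [1.4, -2.63, 6.76] open 0.0
delta tool [-0.0002 -0.0001  0.0008] turn [-0.04  0.24  0.13] q [-0.21  0.42  1.72 -0.    1.01  0.95]
```

Pressed about 6.7 mm, which is in the window. I start pushing slowly.

Emit:
apply_moves([
  [[0,0,0.001,0,0,0,1],[0,0,0.0005,0,0,0,1],[0,-0.004,0.0005,0,0,0,1],[0,-0.004,0.0005,0,0,0,1],[0,-0.004,0.0005,0,0,0,1],[0,-0.004,0.0005,0,0,0,1]],
])

```text
time: 4.25
eef_pos: [0.6544, -0.027, 0.0774]
tcp_rot: [0.978, 0.207, -0.0, 0.006]
contact_force: [-1.6, -3.0, 3.1]
opening: -0.003
```

```bash
python3 g.py .04 .0735
```

```text
t 4.25 p [ 0.6544 -0.027   0.0774] along,lat,z 0.0183 0.0006 0.0774 F rail/lat/z [-2.15, -2.67, 3.09] open -0.003
delta tool [-0.0005 -0.0218  0.0037] turn [0.62 0.17 0.19] q [-0.19  0.4   1.73 -0.01  1.01  0.97]
```

The tip rose to 0.0774 with a slight tilt. I stop and press again before going on.

Emit:
apply_moves([
  [[0,0,0.004,0.6,0.2,0.2,1],[0,0,0.002,0,0,0,1]],
])

```text
time: 4.45
eef_pos: [0.6544, -0.0265, 0.0734]
tcp_rot: [0.979, 0.206, -0.0, -0.001]
contact_force: [-2.3, -1.8, 7.7]
opening: 0.002
```

```bash
python3 - <<'E'
from h import *
import g
g.rep(.04,.0735)
im=cv2.cvtColor(grab('side'),cv2.COLOR_RGB2BGR)[160:275,240:340]
cv2.imwrite('pics/k4.png',cv2.resize(im,(500,575)))
print(tri((366,233),(326,247))[0])
E
```

```text
t 4.45 p [ 0.6544 -0.0265  0.0734] along,lat,z 0.0187 0.0008 0.0734 F rail/lat/z [-0.69, -2.83, 7.67] open 0.002
delta tool [-0.0008 -0.0213 -0.0001] turn [-0.06 -0.    0.  ] q [-0.2   0.41  1.73  0.    1.    0.96]
[ 0.57332848 -0.04031364  0.04617546]
```

View pics/k4.png

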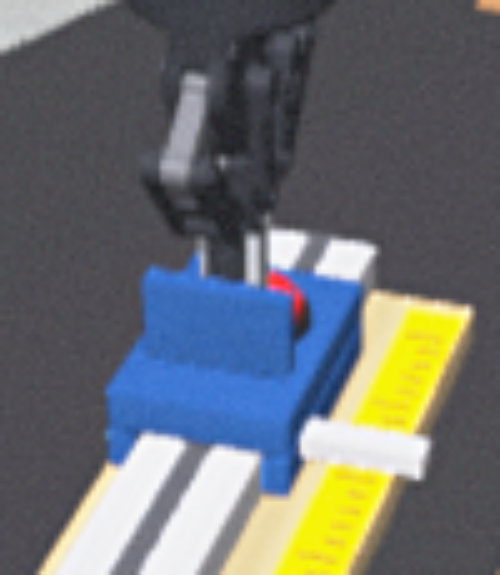

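The crop shows the button held down under the finger and the carriage about 5 mm along, its pointer now at (430,450). I go on in short batches, adding a little downward bias and tilt correction.

Emit:
apply_moves([
  [[0,-0.003,0.001,0.2,0,0,1],[0,-0.003,0.0015,0.2,0,0,1],[0,-0.003,0.0015,0.2,0,0,1]],
])

```text
time: 4.8
eef_pos: [0.6514, -0.0197, 0.0731]
tcp_rot: [0.979, 0.206, -0.001, -0.004]
contact_force: [-3.1, -3.6, 7.0]
opening: 0.004
```

```bash
python3 g.py .04 .0735
```

```text
t 4.8 p [ 0.6514 -0.0197  0.0731] along,lat,z 0.0262 0.0008 0.0731 F rail/lat/z [-2.01, -4.27, 7.04] open 0.004
delta tool [-0.0007 -0.0138 -0.0002] turn [-0.5   0.07  0.05] q [-0.19  0.4   1.74  0.01  1.01  0.96]
```

Emit:
apply_moves([
  [[-0.0005,-0.004,0.001,-0.3,0,0,1],[0,-0.005,0.0012,0,0,0,1],[0,-0.005,0.0012,0.1,0,0,1],[0,-0.005,0.0012,0.1,0,0,1]],
])

```text
time: 5.2
eef_pos: [0.6446, -0.0042, 0.0737]
tcp_rot: [0.979, 0.206, -0.001, -0.001]
contact_force: [-2.6, -2.5, 6.6]
opening: -0.0
```

```bash
python3 g.py .06 .0735
```

```text
t 5.2 p [ 0.6446 -0.0042  0.0737] along,lat,z 0.0431 0.0008 0.0737 F rail/lat/z [-1.2, -3.38, 6.57] open -0.0
delta tool [-0.0008 -0.0169  0.0002] turn [-0.15  0.06  0.07] q [-0.16  0.39  1.76  0.    1.    0.99]
```

Emit:
apply_moves([
  [[-0.0004,-0.005,0.0014,0,0,0,1],[-0.0002,-0.005,0.0012,0,0,0,1],[-0.0002,-0.005,0.0012,0.1,0,0,1],[0,-0.005,0.0012,0.1,0,0,1],[0,-0.005,0.0012,0.1,0,0,1]],
])

```text
time: 5.7
eef_pos: [0.6351, 0.0173, 0.0736]
tcp_rot: [0.978, 0.207, -0.001, -0.002]
contact_force: [-2.7, -2.5, 7.5]
opening: 0.001
```

```bash
python3 g.py .08 .0735
```

```text
t 5.7 p [0.6351 0.0173 0.0736] along,lat,z 0.0666 0.0007 0.0736 F rail/lat/z [-1.19, -3.5, 7.53] open 0.001
delta tool [-0.0007 -0.0134  0.0002] turn [-0.2   0.03  0.12] q [-0.13  0.37  1.78  0.    0.99  1.02]
```

Emit:
apply_moves([
  [[-0.0003,-0.005,0.0013,-0.1,0,0,1],[-0.0003,-0.005,0.0012,0,0,0,1],[-0.0002,-0.005,0.0012,0.1,0,0,1],[0,-0.005,0.0012,0.1,0,0,1],[0,-0.005,0.0012,0.1,0,0,1],[0,-0.005,0.0012,0,0,0,1],[0,-0.005,0.0012,0,0,0,1]],
])

```text
time: 6.4
eef_pos: [0.6216, 0.0479, 0.0736]
tcp_rot: [0.978, 0.207, -0.001, -0.001]
contact_force: [-2.8, -3.5, 7.3]
opening: -0.002
```

```bash
python3 g.py .12 .0735
```

```text
t 6.4 p [0.6216 0.0479 0.0736] along,lat,z 0.1001 0.0007 0.0736 F rail/lat/z [-2.13, -3.97, 7.28] open -0.002
delta tool [-0.0007 -0.0199  0.0001] turn [-0.11  0.08  0.18] q [-0.09  0.35  1.81  0.    0.99  1.07]
```

Emit:
apply_moves([
  [[-0.0003,-0.005,0.0013,-0.1,0,0.1,1],[-0.0003,-0.005,0.0012,0,0,0,1],[-0.0002,-0.005,0.0012,0.1,0,0,1],[0,-0.005,0.0012,0.1,0,0,1],[0,-0.005,0.0012,0.1,0,0,1],[0,-0.005,0.0012,0,0,0,1],[0,-0.005,0.0012,0,0,0,1],[0,-0.005,0.0012,0,0,0,1],[0,-0.005,0.0012,0,0,0,1]],
])

```text
time: 7.3
eef_pos: [0.6039, 0.0881, 0.0736]
tcp_rot: [0.978, 0.207, -0.002, 0.0]
contact_force: [-3.7, -3.5, 7.9]
opening: -0.001
```

```bash
python3 g.py .16 .0735
```

```text
t 7.3 p [0.6039 0.0881 0.0736] along,lat,z 0.144 0.0007 0.0736 F rail/lat/z [-1.72, -4.79, 7.93] open -0.001
delta tool [-0.0007 -0.016   0.0001] turn [-0.04  0.22  0.18] q [-0.02  0.32  1.84 -0.    0.98  1.13]
```

Nearly there; the stop is expected at along ≈ 0.18. I slow down.

Emit:
apply_moves([
  [[-0.0004,-0.005,0.0012,0,0.1,0.1,1],[-0.0003,-0.005,0.0012,0,0.1,0.1,1],[-0.0002,-0.005,0.0012,0.1,0,0,1],[0,-0.004,0.0012,0.1,0,0,1],[0,-0.004,0.0012,0,0,0,1]],
])

```text
time: 7.8
eef_pos: [0.5947, 0.1092, 0.0735]
tcp_rot: [0.979, 0.206, -0.0, -0.001]
contact_force: [-2.7, -3.9, 7.4]
opening: -0.001
```

```bash
python3 g.py .18 .0735
```

```text
t 7.8 p [0.5947 0.1092 0.0735] along,lat,z 0.167 0.0007 0.0735 F rail/lat/z [-2.52, -4.03, 7.38] open -0.001
delta tool [-0.0007 -0.013   0.0001] turn [-0.12  0.02  0.04] q [0.01 0.31 1.86 0.   0.97 1.17]
```

Emit:
apply_moves([
  [[-0.0002,-0.004,0.0012,0,0,0,1],[-0.0002,-0.004,0.0012,0.1,0,0,1],[0,-0.004,0.0012,0.1,0,0,1],[0,-0.004,0.0012,0.1,0,0,1]],
])

```text
time: 8.2
eef_pos: [0.5903, 0.1194, 0.0736]
tcp_rot: [0.978, 0.209, 0.0, 0.003]
contact_force: [3.3, -20.4, 3.5]
opening: -0.003
```

```bash
python3 g.py .19 .0735
```

```text
t 8.2 p [0.5903 0.1194 0.0736] along,lat,z 0.1781 0.0008 0.0736 F rail/lat/z [-20.02, -5.24, 3.55] open -0.003
delta tool [-0.0008 -0.0119  0.0001] turn [0.34 0.05 0.36] q [ 0.03  0.3   1.87 -0.01  0.97  1.19]
```

The rail force has jumped to 20 N, so the carriage is at the stop. I hold the push with the button down, then look.

Emit:
apply_moves([
  [[0,-0.003,0.001,0.2,0,0.2,1],[0,-0.003,0.001,0.1,0,0.1,1],[0,-0.003,0.001,0.1,0,0,1]],
])

```text
time: 8.5
eef_pos: [0.5904, 0.1191, 0.0738]
tcp_rot: [0.978, 0.208, 0.001, 0.008]
contact_force: [-0.1, -10.9, 5.5]
opening: -0.003
```

```bash
python3 - <<'E'
from h import *
import g
g.rep(.18,.0735)
im=cv2.cvtColor(grab('side'),cv2.COLOR_RGB2BGR)[210:350,180:330]
cv2.imwrite('pics/k5.png',cv2.resize(im,(600,560)))
E
```

```text
t 8.5 p [0.5904 0.1191 0.0738] along,lat,z 0.1778 0.0008 0.0738 F rail/lat/z [-9.96, -4.43, 5.5] open -0.003
delta tool [-0.0008 -0.0022  0.0002] turn [0.98 0.07 0.27] q [ 0.04  0.3   1.87 -0.02  0.97  1.2 ]
```

View pics/k5.png

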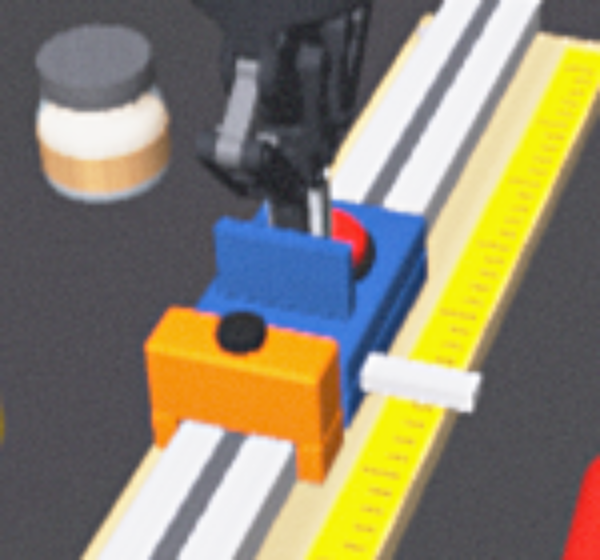

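The crop shows the carriage hard against the orange stop at about (240,330). I lift straight up with a light forward push so that the catch locks there.

Emit:
apply_moves([
  [[0,-0.003,0.001,0,0,0,1],[0,-0.002,-0.006,0,0,0,1],[0,-0.001,-0.008,0,0,0,1],[0,0,-0.01,0,0,0,1],[0,0.001,-0.015,0,0,0,1],[0,0,-0.025,0,0,0,1],[0,0,-0.03,0,0,0,1],[0,0.0,-0.03,0,0,0,1],[0,0,0,0,0,0,1]],
])

```text
time: 9.45
eef_pos: [0.5872, 0.1248, 0.2024]
tcp_rot: [0.978, 0.208, 0.001, 0.01]
contact_force: [-0.0, 0.3, 0.8]
opening: 0.002
```

```bash
python3 - <<'E'
from h import *
import g
g.rep(.18,.2)
im=cv2.cvtColor(grab('side'),cv2.COLOR_RGB2BGR)
cv2.imwrite('pics/k6.png',cv2.resize(im[210:350,180:330],(600,560)))
E
```

```text
t 9.45 p [0.5872 0.1248 0.2024] along,lat,z 0.1843 0.0002 0.2024 F rail/lat/z [0.25, 0.09, 0.76] open 0.002
delta tool [-0.0002  0.0043  0.0025] turn [1.1  0.11 0.34] q [ 0.05  0.15  1.79 -0.02  1.19  1.21]
```

View pics/k6.png

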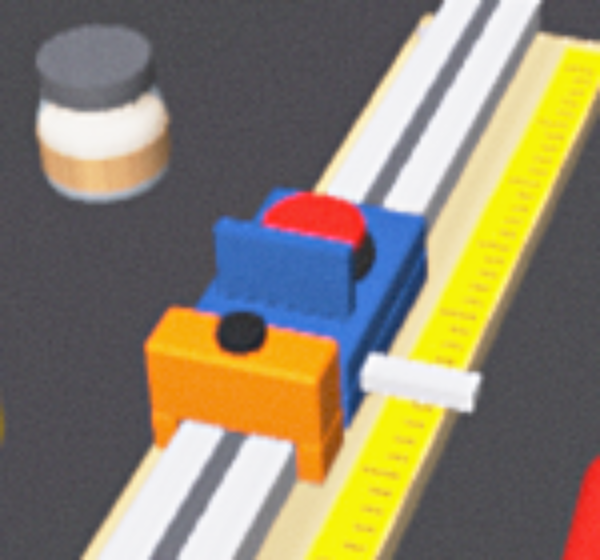

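The button is up and the carriage has not moved. I draw the arm back for a final check from the top camera.

Emit:
apply_moves([
  [[-0.03,0.03,-0.01,0,0,0,1],[-0.03,0.035,0,0,0,0,1],[-0.03,0.035,0,0,0,0,1],[-0.03,0.035,0,0,0,0,1],[-0.03,0.035,0,0,0,0,1],[-0.03,0.035,0,0,0,0,1],[-0.02,0.04,0,0,0,0,1],[-0.01,0.045,0,0,0,0,1],[0,0.045,0,0,0,0,1],[0,0.045,0,0,0,0,1],[0,0,0,0,0,0,1],[0,0,0,0,0,0,1]],
])

```text
time: 10.7
eef_pos: [0.5401, -0.3144, 0.1975]
tcp_rot: [0.977, 0.211, -0.01, -0.003]
contact_force: [0.6, 0.5, 0.5]
opening: -0.004
```

```bash
python3 - <<'E'
from h import *
import g
g.rep();grab('top','top1.png');grab('side','side1.png')
from m import *
t=grab('top');c=comp(cv2.inRange(t,(200,0,0),(255,60,60)),(190,130,330,250));(u,v),r=cv2.minEnclosingCircle(c);s=onz('top',u,v,.081)
print(u,v,r,'travel',(s-g.B)@g.d,'lat',(s-g.B)@g.n)
E
```

```text
t 10.7 p [ 0.5401 -0.3144  0.1975] along,lat,z -0.1988 -0.2197 0.1975 F rail/lat/z [0.25, 0.74, 0.5] open -0.004
delta tool [ 0.222  -0.2043 -0.0045] turn [-0.56  1.02  0.67] q [-0.68  0.22  1.72 -0.01  1.22  0.46]
262.56640625 216.453125 14.656675338745117 travel 0.16705626237464427 lat 0.00018190040302428094
```

View pics/top1.png

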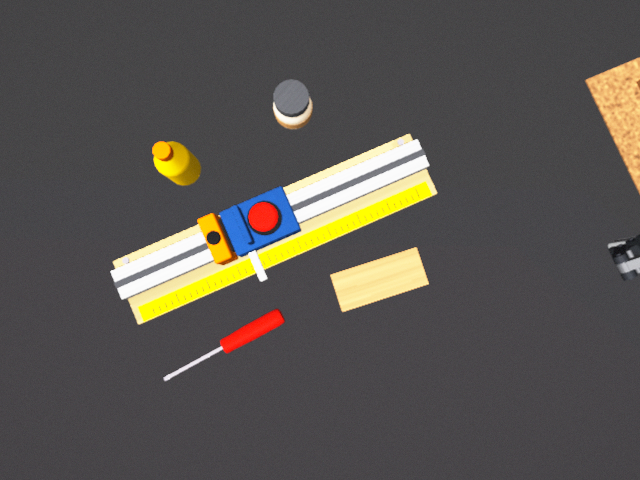

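The top view shows the button at (263,216), up, with the carriage touching the stop at (216,239). The four other items are where they were.

```bash
python3 -c "
from plant import ctrl
print(ctrl.sign_off())"
```

```text
the job is handed in; nothing more can be done
None
```

The carriage is against the orange end stop with its button up. The arm is clear, and the job was handed in at about 10.8 s of the 35 s allowed; the sign-off gave no verdict.

- **Push:** I pressed the button about 7 mm with the shut fingertips and pushed the carriage about 167 mm along the rail. The force along the rail jumped to about 20 N at the stop. I held it there, then lifted off with a light forward push.
- **Last checks:** The final top view shows the carriage touching the stop. The button's apparent size is unchanged (14.66 px radius, 14.62 px before), so it looks fully up. The glue bottle, jar, offcut and screwdriver stand at the same pixels by eye; I did not measure them.
- **What went less well:** In the first few millimetres the tip rose, leaving the button only about 3.6 mm down, just under the 4 mm that frees the catch. The carriage was then about 5 mm from its start. I pressed again before going on, and after that every reading between push batches put it 7 to 8 mm down.
- **Small disagreement:** My two early estimates of the travel were about 164 mm and 165–169 mm, against the 167 mm measured at the end. That is within the camera calibration error.

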